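Clear the test plate and cover it

ROBOT

A 6-joint arm with a two-finger parallel gripper is mounted at the origin on the work surface. World frame = base frame: x ahead of the robot, y to its left, z up, the work surface at z = 0. Lengths are in mm, angles in rad, forces in N, time in s.
With the tool pointing down it reaches from about 375 to 750 mm from the base axis. Payload 9 kg.
Tool frame: the origin (TCP) lies between the finger pads; the fingertips stand 8 mm ahead of it and the grasp point (between the pads) lies 11 mm behind it (finger_overhang is the distance from the TCP to the fingertips, in mm); z points along the fingers, y is the line along which they close (so a half turn about z gives the same grasp; the last joint's range is limited). The gripper opens to 85 mm and grips with 20 to 120 N. Pads are 22 mm wide; open, the fingers measure 114 mm over their backs; the gripper's body (76 mm by 85 mm) begins 54 mm behind the grasp point. The pads swing forward as they close: fully open they stand 13 mm farther back than shut.
Start: joints at [-1.419, 0.104, 0.097, 1.564, 0, 1.353], TCP at [216.869, -559.467, 239.331] pointing down, gripper open.
Joint ranges: [-2.99, 2.99], [-0.84, 1.86], [-1.1, 1.16], [-1.84, 2.11], [-1.51, 1.56], [-3.14, 3.14]. Speed limits (rad/s): [2.22, 2.22, 2.57, 3.14, 3.14, 3.14].

INTERFACE

Orientations are given as [roll, pitch, yaw] about the fixed x, y, z axes, in that order (R = Rz(yaw) Ry(pitch) Rx(roll)).
In Python, from plant import * gives the robot as it stands.
- The arm moves only by the shell command python3 -m pendant 'ROWS' [FORCE]. ROWS is JSON, a list of rows, each a list of 7 numbers: the shift along the tool's x, y, z as a fraction of full scale, then the turn, a rotation vector about the tool's x, y, z as a fraction of full scale, then the closure, from -1 (fully open) to 1 (shut). A call has 1 to 12 rows; each row shifts and turns the commanded pose from where the row before left it, along the tool's axes as they then stand; what a row does not reach is not made up. Full scale, the value 1, is 30 mm for a shift and 8 degrees for a turn. A row lasts 1/8 s, in which the tool goes at most 62.5 mm and 10.7 degrees, less where a joint would pass 70% of its speed; a pose out of reach is approached as far as the arm can. A call with a number of a shift or a turn outside -1 to 1 is refused whole. A call with a gripper value outside its range is refused whole. The fingers move at their own pace and stop on an object; FORCE is the grip in N (left out, the last holds). Time passes only in rows, so rows that do not move let the fingers close. It gives the time, the measured TCP pose, the force, the opening and the grip force at its end, in the units of the state.
- read_state(): the state, without advancing time (a new reading comes with each control period).
- grab_frame(name): name is "scene" or "top" or "wrist"; returns a dict with "color" (384x512x3 uint8, red, green, blue), "fov_y" (degrees; the focal length in pixels is half the picture's height over the tangent of half this angle, whatever the lens; pixels are square), "cx", "cy" (the principal point, pixels), "cam_to_world" (4x4, takes a point from camera to world coordinates); the wrist camera has in their place "tool_from_camera" (4x4, takes a point from camera to tool coordinates, whose origin is the TCP and whose axes are the flange's). Camera axes: x right, y down, z forward; pixel columns grow to the right and rows downward; lengths in mm; the calibration is good to about 2 mm. A picture is of the moment at which its call begins: read the wrist's pose just before it. There is no depth.
- hand_in(): hands the job in; it is judged then, once.
The state is a dict: "time_s": time; "joint_positions": joint angles; "joint_velocities": joint speeds; "tau": joint torques, N m; "eef_pos": TCP position; "ee_rot": TCP orientation; "wrist_force": force on the tool from outside, world axes, zero at the start; "torque": the same for the moment, N m; "finger_gap": finger opening in mm; "grip_force": force on a finger pad.
Only numpy, scipy, OpenCV 4.12 (cv2) and the standard library are available. Lean on these libraries where they do the work, as an engineer would, in place of code of your own. Each camera call takes 0.05 s, during which the arm holds its last target. There are 200 camera calls.

TASK

Broken sample chips lie on the steel test plate. Take the scraper block from its mat and with it wipe every chip along between the two rails into the catch tray at the end of the plate, never touching the chips with the gripper, then stand the scraper upright back on the middle of its mat. Then take the square cover plate by its bar handle, set it down (do not drop it) in the middle of the cleaned test plate between the rails and press it down so that it sits flat and level on it; leave all the other things on the bench where they are.

Things in the scene. Friction and masses are not known exactly. Their poses are not given: they have to be found in the camera images.
- test_plate: Fixed steel test plate on a grey base, 152 (x) x 130 (y) mm, flat top 40 mm above the bench. Origin: on the bench under the plate's centre. Two dark rails 6 mm high run along y at its +x and -x edges, 122 mm apart at the foot, 128 mm at the top (inner sides bevelled); both ends are open. A sheet-metal catch tray is joined to its -y end.
- plate_top (a point): Centre of the test plate's top face (40 mm above the bench), axes as the test plate.
- tray_floor (a point): Centre of the catch tray's floor (3 mm above the bench), axes as the test plate. The tray is 170 (x) x 120 (y) mm; walls 32 mm high on three sides, none towards the plate.
- scraper_mat: Fixed black rubber mat, 150 (x) x 80 (y) x 4 mm, the scraper's place. Origin: centre of its underside, on the bench.
- cover_mat: Fixed black rubber mat, 130 x 130 x 4 mm, where the cover plate lies at first. Origin: centre of its underside, on the bench.
- scraper: Scraper block, 0.22 kg: black base 106 mm long (x), 36 mm wide (y), 30 mm high with a steel sole, and on it a wooden grip board 80 (x) x 22 (y) mm reaching from 30 to 71 mm above the underside. Either long side wipes. Origin: centre of its underside, z up.
- cover: Cover plate, 0.3 kg: square aluminium plate 110 x 110 x 8 mm with a black bar handle in its middle, 56 (x) x 18 (y) mm, reaching from 8 to 42 mm above the underside. Origin: centre of its underside, z up.
- core_a: Bystander: whole grey sample cylinder, 50 mm across, 50 mm high, standing. Origin: centre of its underside.
- core_b: Bystander: whole grey sample cylinder, 50 mm across, 50 mm high, standing. Origin: centre of its underside.
- weight: Bystander: steel weight with a knob, 52 mm across, 70 mm high. Origin: centre of its underside.
- brush: Bystander: hand brush, lying along its x axis. Origin: in its middle, on the bench.
- jar: Bystander: closed jar, 64 mm across, 85 mm high. Origin: centre of its underside.
- chip1: Grey chip of a broken sample, about 22 mm across and 14 mm high, at first flat side down on the test plate. Origin: centre of its flat side.
- chip2: Grey chip of a broken sample, about 20 mm across and 12 mm high, at first flat side down on the test plate. Origin: centre of its flat side.
- chip3: Grey chip of a broken sample, about 21 mm across and 16 mm high, at first flat side down on the test plate. Origin: centre of its flat side.
- chip4: Grey chip of a broken sample, about 21 mm across and 13 mm high, at first flat side down on the test plate. Origin: centre of its flat side.
- chip5: Grey chip of a broken sample, about 22 mm across and 15 mm high, at first flat side down on the test plate. Origin: centre of its flat side.
Mind the look-alikes: they are no part of the job. Of the things that look like the scraper, take the one that is farthest from the robot's base at the start. Several things look just like the cover: the one meant starts farthest to the robot's right.

How it is judged:
By the outcome, as a careful person would: the job done as asked, in the order asked, and still so for the second after the job is handed in, with the robot touching nothing.
It also fails if it takes over 67 s, if anything falls off the work surface, if the arm or the gripper's body presses on something with over 40 N, if the wrist force passes 120 N, or if a joint passes its speed limit or range.

## Working session

There is one attempt and no reset: what is moved stays moved. The work goes in short steps, Python scripts to look and compute and a shell command to move; the robot and the scene stay as the last step left them, time stands still between calls to the robot, and variables do not carry over. Pictures are saved under pics/ and viewed, at most 10 in all, crops included, and the job is handed in when it is done.

```bash
ls; mkdir -p pics; python3 - <<'E'
from plant import *
import cv2
s=read_state();print(s)
for n in("top","scene"):
    f=grab_frame(n);cv2.imwrite(f"pics/{n}0.png",cv2.resize(f["color"][:,:,::-1],(800,600),interpolation=cv2.INTER_CUBIC))
    cv2.imwrite(f"pics/{n}0_raw.png",f["color"][:,:,::-1])
    print(n,f["fov_y"],f["cx"],f["cy"],f["cam_to_world"])
E
```

```text
pics
{'time_s': 0.0, 'joint_positions': array([-1.41871350e+00,  1.04699373e-01,  9.64664041e-02,  1.56390536e+00,
        1.12259464e-05,  1.35309348e+00]), 'joint_velocities': array([-0.0008632 ,  0.00045913, -0.00100987, -0.00127342, -0.0014961 ,
        0.00010885]), 'tau': array([ 2.49589873e-03, -5.56938636e+01,  5.03642285e+01,  1.70752464e-02,
       -1.62051192e-04, -3.23497022e-05]), 'eef_pos': array([ 216.80941314, -559.10992962,  238.52070295]), 'ee_rot': array([-3.14028475e+00, -3.00816421e-04,  3.69785473e-01]), 'wrist_force': array([ 0.05196985,  0.22157155, -0.80812001]), 'torque': array([-0.00386107, -0.00696613,  0.02113338]), 'grip_force': 0.0, 'finger_gap': 85.35478615681076}
top 51.61815486312343 251.28420925835837 187.86554489144206 [[-3.18721104e-02 -9.94335350e-01  1.01397140e-01  4.41305773e+02]
 [-9.99437080e-01  3.06428834e-02 -1.36578485e-02  8.67980948e+01]
 [ 1.04733808e-02 -1.01775366e-01 -9.94752272e-01  1.22397008e+03]
 [ 0.00000000e+00  0.00000000e+00  0.00000000e+00  1.00000000e+00]]
scene 54.71893560100953 257.5388134895124 189.2377232556094 [[-5.92718207e-01  6.26275915e-01 -5.06422359e-01  1.06190130e+03]
 [ 8.05396789e-01  4.64471585e-01 -3.68241983e-01  4.49463330e+02]
 [ 4.59771099e-03 -6.26134670e-01 -7.79701376e-01  8.53556750e+02]
 [ 0.00000000e+00  0.00000000e+00  0.00000000e+00  1.00000000e+00]]
```

View pics/top0.png

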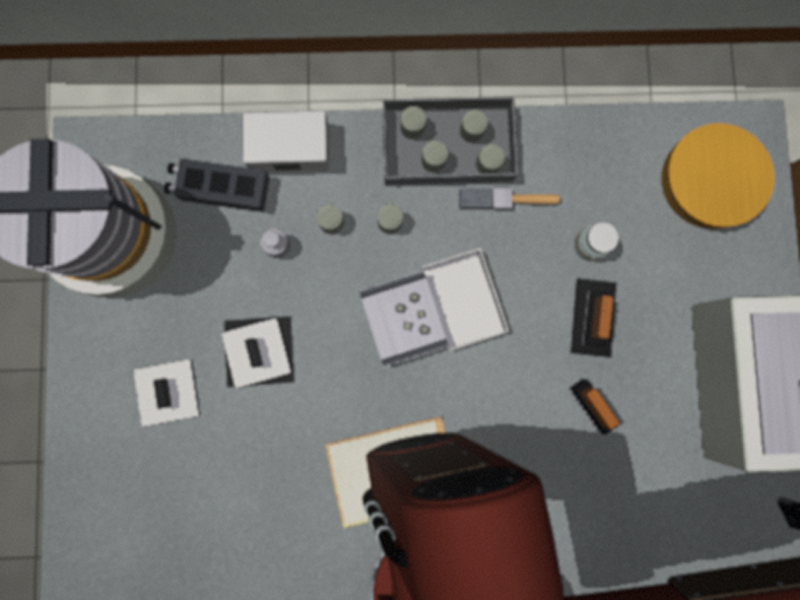

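View pics/scene0.png

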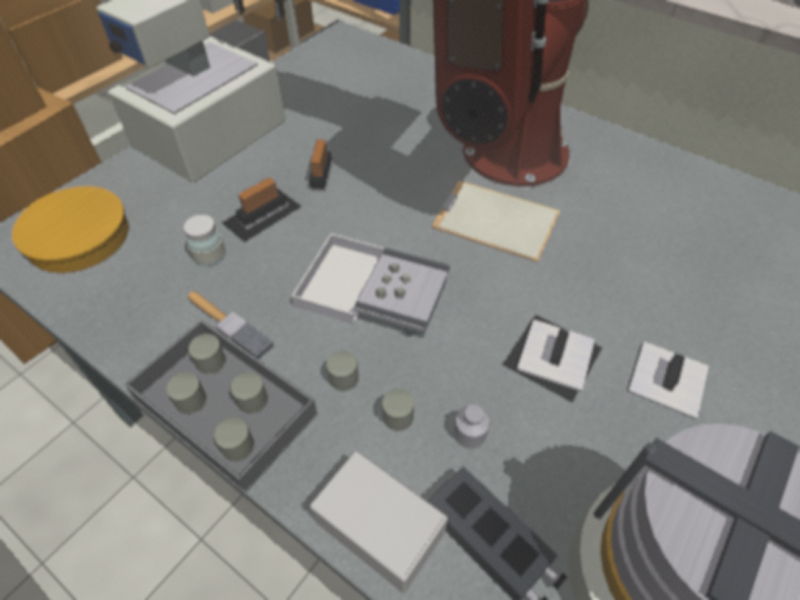

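The top view shows the right-hand cover on its mat at (255,352), the scraper on its mat at (600,317), the plate with five chips at (405,320) and the tray at (467,300). The arm is out of the way. I'll get rough positions first, then hover with the wrist camera to refine them.

```bash
cat > h.py <<'E'
from plant import *
import numpy as np, cv2, json, sys
from scipy.spatial.transform import Rotation as Ro
def cam(name,fn=None,crop=None,scale=1.5625):
    s=read_state(); f=grab_frame(name); f=dict(f)
    if name=="wrist":
        T=np.eye(4);T[:3,:3]=Ro.from_euler('xyz',s['ee_rot']).as_matrix();T[:3,3]=s['eef_pos']
        f['cam_to_world']=T@np.array(f['tool_from_camera'])
    if fn:
        cv2.imwrite(f"pics/{fn}.png",cv2.resize(f['color'][:,:,::-1],None,fx=1.5625,fy=1.5625,interpolation=cv2.INTER_CUBIC))
        np.savez(f"pics/{fn}.npz",**f)
    return f
def load(fn): return dict(np.load(f"pics/{fn}.npz"))
def ray(f,p,z,s=1.5625):
    "800x600 picture pixel -> world point at height z"
    fo=192/np.tan(np.radians(float(f['fov_y']))/2); u,v=(np.array(p)+.5)/s-.5
    T=f['cam_to_world'];d=T[:3,:3]@np.array([(u-f['cx'])/fo,(v-f['cy'])/fo,1]);o=T[:3,3]
    return (o+d*(z-o[2])/d[2])[:2]
def proj(f,P,s=1.5625):
    fo=192/np.tan(np.radians(float(f['fov_y']))/2);T=np.linalg.inv(f['cam_to_world'])
    c=np.atleast_2d(P)@T[:3,:3].T+T[:3,3]
    return (np.c_[c[:,0]/c[:,2]*fo+f['cx'],c[:,1]/c[:,2]*fo+f['cy']]+.5)*s-.5
def go(pos,yaw):
    "shift in tool axes (30mm units) and turn about tool z (8 deg units) to reach pos/yaw, tool down"
    s=read_state();R=Ro.from_euler('xyz',s['ee_rot']).as_matrix()
    d=R.T@(np.array(pos)-s['eef_pos']);G=Ro.from_euler('xyz',[np.pi,0,yaw]).as_matrix()
    r=Ro.from_matrix(R.T@G).as_rotvec()
    print("t",round(s['time_s'],2),"pos",s['eef_pos'].round(1),"rot",s['ee_rot'].round(4),"shift",(d/30).round(3),"turn",(np.degrees(r)/8).round(3),"F",s['wrist_force'].round(1),"gap",round(s['finger_gap'],1),"grip",round(s['grip_force'],1),"q",s['joint_positions'].round(2))
E
python3 - <<'E'
from h import *
f=cam("top","top1")
for n,p,z in [("scr",(602,317),71),("mat",(594,317),4),("cov",(257,352),10),("covmat",(258,351),4),("plate",(405,320),40),("tray",(467,300),3),("scr2",(600,405),71),("cov2",(167,393),8)]:
    print(n,ray(f,p,z).round(0))
print(grab_frame("wrist")["tool_from_camera"],grab_frame("wrist")["fov_y"])
p=ray(f,(598,317),30);go([p[0],p[1],240],0.37)
E
```

```text
scr [ 503. -318.]
mat [ 507. -326.]
cov [460. 338.]
covmat [462. 337.]
plate [511.  49.]
tray [549. -76.]
scr2 [ 341. -304.]
cov2 [386. 512.]
[[-1.61019865e-04 -9.65695342e-01 -2.59677646e-01  6.52276558e+01]
 [ 9.99999893e-01 -4.29328687e-05 -4.60416129e-04 -2.40578512e-01]
 [ 4.33473005e-04 -2.59677693e-01  9.65695246e-01 -1.35185129e+02]
 [ 0.00000000e+00  0.00000000e+00  0.00000000e+00  1.00000000e+00]] 60.86615019445861
t 0.25 pos [ 216.8 -559.3  238.9] rot [-3.141e+00 -1.000e-04  3.698e-01] shift [11.806 -3.812 -0.032] turn [-0.004 -0.001 -0.002] F [-0.1  0.2  0.2] gap 85.3 grip 0.0 q [-1.42  0.1   0.1   1.56 -0.    1.35]
```

```bash
python3 -m pendant '[[0,-1,-0.5,0,0,1,-1],[0,-1,-0.5,0,0,1,-1],[0.2,-1,0,0,0,0.95,-1],[0.5,-1,0,0,0,0,-1],[1,-1,0,0,0,0,-1],[1,-1,0,0,0,0,-1],[1,-1,0,0,0,0,-1],[1,-1,0,0,0,0,-1],[1,0,0,0,0,0,-1],[1,0,0,0,0,0,-1],[1,0,0,0,0,0,-1],[0,0,0,0,0,0,-1]]' 60; python3 - <<'E'
from h import *
cam("wrist","w1"); go([500,-320,240],-0.04)
E
```

```text
time_s: 1.75
eef_pos: [434.7, -331.1, 268.6]
ee_rot: [-3.141, 0.001, -0.04]
wrist_force: [-0.6, 0.2, 0.1]
finger_gap: 85.3
grip_force: 0.0
t 1.8 pos [ 433.8 -331.2  268.9] rot [-3.141e+00  7.000e-04 -4.090e-02] shift [ 2.19  -0.461  0.961] turn [-0.004  0.005 -0.007] F [-0.4  0.4 -0.2] gap 85.6 grip 0.0 q [-0.89 -0.05 -0.01  1.62 -0.    2.29]
```

View pics/w1.png

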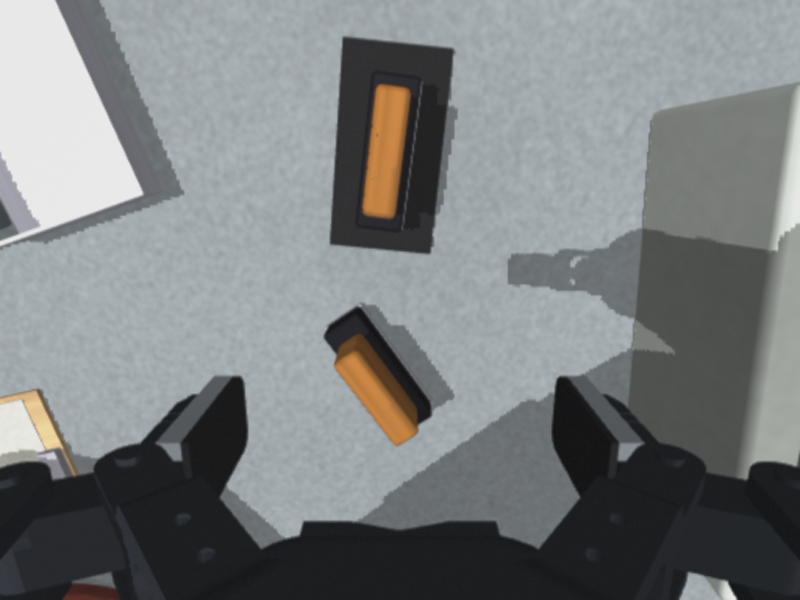

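The wrist view shows the scraper on its mat (mat corners (343,38), (454,48), (431,254), (331,243); grip top (378,84), (411,86), (395,219), (362,214)). The second scraper is the look-alike at (375,375).

```bash
python3 - <<'E'
from h import *
f=load("w1")
def rect(ps,z):
    P=np.array([ray(f,p,z) for p in ps]);c=P.mean(0);d=(P[0]+P[1]-P[2]-P[3])/2
    print(c.round(1),"len",np.linalg.norm(d).round(1),"wid",np.linalg.norm((P[1]+P[2]-P[0]-P[3])/2).round(1),"yaw",np.arctan2(d[1],d[0]).round(3));return c
rect([(343,38),(454,48),(431,254),(331,243)],4)
g=rect([(378,84),(411,86),(395,219),(362,214)],75)
rect([(375,72),(423,79),(405,231),(357,227)],34)
go([g[0],g[1],150],-0.13)
E
```

```text
[ 508.3 -326.2] len 148.6 wid 79.4 yaw -0.134
[ 505.7 -325.5] len 78.8 wid 20.5 yaw -0.173
[ 504.8 -326.8] len 103.6 wid 33.6 yaw -0.167
t 1.8 pos [ 433.8 -331.2  268.9] rot [-3.141e+00  7.000e-04 -4.090e-02] shift [ 2.39  -0.285  3.961] turn [-0.004  0.006  0.638] F [-0.4  0.4 -0.2] gap 85.6 grip 0.0 q [-0.89 -0.05 -0.01  1.62 -0.    2.29]
```

```bash
python3 -m pendant '[[0,0,0,0,0,0.93,-1],[0.78,-0.2,0.7,0,0,0,-1],[0.78,-0.2,0.7,0,0,0,-1],[0.78,-0.2,0.7,0,0,0,-1],[0,0,0.9,0,0,0,-1],[0,0,0.9,0,0,0,-1],[0,0,0.9,0,0,0,-1],[0,0,0.7,0,0,0,-1],[0,0,0,0,0,0,-1]]'; python3 - <<'E'
from h import *
go([505.5,-326,48],-0.17)
E
```

```text
time_s: 2.92
eef_pos: [504.2, -325.2, 102.8]
ee_rot: [-3.14, 0.003, -0.173]
wrist_force: [0.1, -0.2, 0.6]
finger_gap: 85.3
grip_force: 0.0
t 2.92 pos [ 504.2 -325.2  102.8] rot [-3.140e+00  2.600e-03 -1.727e-01] shift [0.053 0.023 1.828] turn [-0.012  0.019 -0.019] F [ 0.1 -0.2  0.6] gap 85.3 grip 0.0 q [-0.79  0.13 -0.13  1.32 -0.    2.52]
```

```bash
python3 -m pendant '[[0.04,0.02,0.7,0,0,0,-1],[0,0,0.7,0,0,0,-1],[0,0,0.42,0,0,0,-1],[0,0,0,0,0,0,1],[0,0,0,0,0,0,1],[0,0,0,0,0,0,1],[0,0,0,0,0,0,1],[0,0,0,0,0,0,1],[0,0,0,0,0,0,1]]' 80; python3 - <<'E'
from h import *
go([505.5,-326,48],-0.17)
E
```

```text
time_s: 4.05
eef_pos: [507.3, -326.9, 50.5]
ee_rot: [3.141, -0.001, -0.172]
wrist_force: [-0.4, 0.1, 5.8]
finger_gap: 20.8
grip_force: 78.6
t 4.05 pos [ 507.3 -326.9   50.5] rot [ 3.1407e+00 -1.1000e-03 -1.7190e-01] shift [-0.065 -0.021  0.084] turn [ 0.006 -0.008 -0.014] F [-0.4  0.1  5.8] gap 20.8 grip 78.6 q [-0.79  0.17 -0.18  1.22 -0.    2.52]
```

```bash
python3 -m pendant '[[0,0,-0.5,0,0,0,1],[0,0,-1,0,0,0,1],[0,0,-1,0,0,-0.85,1],[0,-0.5,-1,0,0,-0.85,1],[0,-1,-1,0,0,-0.85,1],[0,-1,-1,0,0,-0.79,1],[0,-1,-1,0,0,0,1],[0.2,-1,-0.8,0,0,0,1],[0.2,-1,0,0,0,0,1],[0.2,-1,0,0,0,0,1],[0.2,-1,0,0,0,0,1],[0.2,-1,0,0,0,0,1]]'; python3 -m pendant '[[0,-1,0,0,0,0,1],[0,-1,0,0,0,0,1],[0,-0.6,0,0,0,0,1],[0,0,0,0,0,0,1]]'; python3 - <<'E'
from h import *
cam("wrist","w2");go([440,20,270],0.295)
E
```

```text
time_s: 5.55
eef_pos: [476.2, -70.1, 269.1]
ee_rot: [-3.142, 0.0, 0.294]
wrist_force: [0.3, -0.3, -2.5]
finger_gap: 21.0
grip_force: 78.9
time_s: 6.05
eef_pos: [453.9, 4.2, 269.1]
ee_rot: [3.141, -0.0, 0.296]
wrist_force: [-0.1, 0.0, -3.6]
finger_gap: 20.8
grip_force: 79.0
t 6.1 pos [454.1   3.5 268.9] rot [ 3.141e+00 -2.000e-04  2.952e-01] shift [-0.291 -0.664 -0.037] turn [ 0.004 -0.002  0.002] F [ 0.8 -0.5 -2.7] gap 20.9 grip 79.0 q [-0.28 -0.33 -0.26  1.65 -0.    2.56]
```

View pics/w2.png

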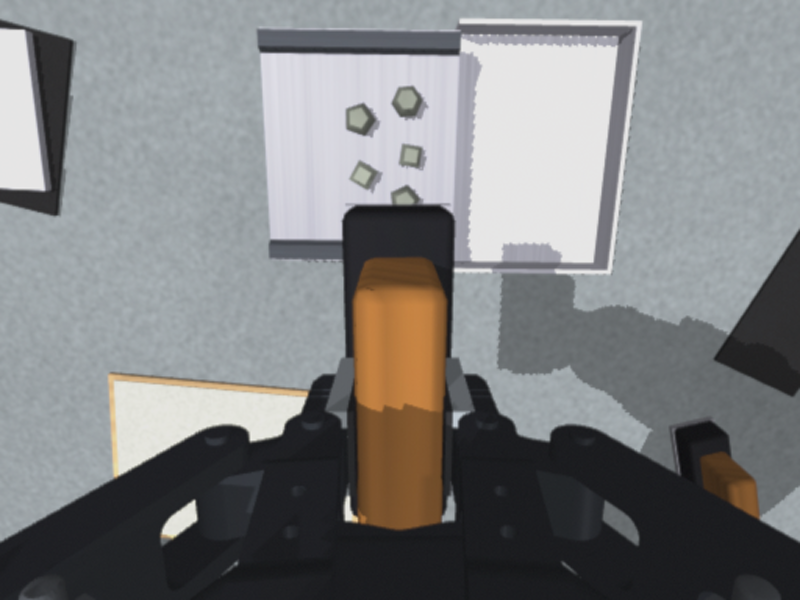

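```bash
python3 - <<'E'
from h import *
f=load("w2");r=lambda u,v,z:ray(f,(u,v),z)
A,B,C=r(262,53,40),r(459,54,40),r(270,241,40); D=r(345,240.5,40)
ex=lambda a,b:np.arctan2(*( (a-b)[[0,1]]*[-1,1]))  # yaw from y axis vector
print("foot pts",A.round(1),B.round(1),C.round(1),D.round(1))
print("yaw",ex(A,B).round(4),ex(C,D).round(4),"len",np.linalg.norm(A-B).round(1))
y=ex(A,B);X=np.array([np.cos(y),np.sin(y)]);Y=np.array([-X[1],X[0]])
print("railgap",((A-C)@X).round(1),((A-D)@X).round(1))
# tray outer corners at z 35
T=[r(459,20,35),r(641,22,35),r(610,272,35),r(455,270,35)]
print("tray",[t.round(1) for t in T],"w",np.linalg.norm(T[1]-T[2]).round(1))
xm=((A+C)/2)@X; ye=(A@Y+C@Y)/2; yr=B@Y
for yc in (ye-65,yr+65,(ye+yr)/2):
    c=xm*X+yc*Y;print("centre",c.round(1))
c=xm*X+(ye-65+yr+65)/2*Y
for q in [(360,118),(407,101),(411,156),(364,176),(404,198)]:
    d=r(*q,50)-c;print("chip",(d@X).round(1),(d@Y).round(1))
# check: scraper end edge top 
print("y",y)
E
```

```text
foot pts [556.2 129.5] [593.2   6.1] [437.3  96.3] [453.3  45. ]
yaw 0.2911 0.3024 len 128.8
railgap 123.5 122.9
tray [array([613.5,  12.4]), array([ 647.1, -101.7]), array([ 486.9, -148. ]), array([455. , -38.1])] w 166.7
centre [515.4  50.7]
centre [515.4  50.7]
centre [515.4  50.7]
chip 21.1 -0.4
chip 31.7 -31.1
chip -2.8 -34.0
chip -15.9 -2.5
chip -30.3 -29.6
y 0.2910802481893688
```

```bash
python3 -m pendant '[[0.4,-0.8,0,0,0,0,1],[0.8,-0.8,0.3,0,0,0,1],[0.8,-0.7,0.8,0,0,0,1],[0.47,0,1,0,0,0,1],[0,0,1,0,0,0,1],[0,0,1,0,0,0,1],[0,0,0.9,0,0,0,1],[0,0,0,0,0,0,1]]'; python3 - <<'E'
from h import *
f=load("w2");T=np.array(f['tool_from_camera']);fo=192/np.tan(np.radians(float(f['fov_y']))/2)
for p,z in [((399,206),-46.5+30),((400,258),-46.5+71)]:
    u,v=(np.array(p)+.5)/1.5625-.5;d=T[:3,:3]@[(u-f['cx'])/fo,(v-f['cy'])/fo,1];o=T[:3,3]
    print("tool pt",(o+d*(-z-o[2])/d[2]).round(1))
go([504.7,91.4,86.5],0.297)
E
```

```text
time_s: 7.1
eef_pos: [503.7, 90.2, 116.5]
ee_rot: [-3.14, 0.004, 0.293]
wrist_force: [-0.2, -0.1, -2.5]
finger_gap: 20.9
grip_force: 79.0
tool pt [52.9 -0.4 16.5]
tool pt [ 44.9  -0.1 -24.5]
t 7.1 pos [503.7  90.2 116.5] rot [-3.1403  0.0041  0.2934] shift [ 0.049 -0.026  0.999] turn [-0.009  0.03  -0.026] F [-0.2 -0.1 -2.5] gap 20.9 grip 79.0 q [-0.08 -0.15 -0.37  1.35 -0.    2.77]
```

```bash
python3 -m pendant '[[0,0,0.4,0,0,0,1],[0,0,0.3,0,0,0,1],[0,0,0.2,0,0,0,1],[0,0,0.1,0,0,0,1],[0,0,0.05,0,0,0,1],[0,0,0,0,0,0,1]]'; python3 - <<'E'
from h import *
go([503.2,91,86.5],0.297)
E
```

```text
time_s: 7.85
eef_pos: [505.1, 91.0, 87.3]
ee_rot: [3.141, -0.0, 0.294]
wrist_force: [0.1, -0.4, -2.7]
finger_gap: 20.8
grip_force: 79.2
t 7.85 pos [505.1  91.   87.3] rot [ 3.1414e+00 -2.0000e-04  2.9440e-01] shift [-0.06  -0.018  0.028] turn [ 0.001 -0.002 -0.018] F [ 0.1 -0.4 -2.7] gap 20.8 grip 79.2 q [-0.08 -0.13 -0.42  1.29 -0.    2.77]
```

```bash
python3 -m pendant '[[-0.05,0,0.04,0,0,0,1],[0,0,0,0,0,0,1]]'; python3 -m pendant '[[0,0,0.04,0,0,0,1],[0,0,0,0,0,0,1]]'
```

```text
time_s: 8.1
eef_pos: [504.1, 90.6, 86.6]
ee_rot: [3.141, -0.001, 0.294]
wrist_force: [0.9, 0.4, 0.6]
finger_gap: 20.9
grip_force: 79.3
time_s: 8.35
eef_pos: [504.1, 90.7, 86.5]
ee_rot: [3.141, -0.002, 0.295]
wrist_force: [-3.5, 1.9, 11.0]
finger_gap: 20.9
grip_force: 81.1
```

```bash
python3 -m pendant '[[0,0.1,0,0,0,0,1],[0,0.25,0,0,0,0,1],[0,0.25,0,0,0,0,1],[0,0.25,0,0,0,0,1],[0,0.25,0,0,0,0,1],[0,0.25,0,0,0,0,1],[0,0.25,0,0,0,0,1],[0,0.25,0,0,0,0,1]]'; python3 -m pendant '[[0,0.25,0,0,0,0,1],[0,0.25,0,0,0,0,1],[0,0.25,0,0,0,0,1],[0,0.25,0,0,0,0,1],[0,0.25,0,0,0,0,1],[0,0.25,0,0,0,0,1],[0,0,0,0,0,0,1]]';python3 - <<'E'
from h import *
go([515.4+.291*70,50.7-.957*70,86.5],0.295)
E
```

```text
time_s: 9.35
eef_pos: [520.3, 38.8, 86.6]
ee_rot: [-3.139, -0.003, 0.296]
wrist_force: [-3.6, 9.4, 12.6]
finger_gap: 21.0
grip_force: 81.3
time_s: 10.22
eef_pos: [533.6, -5.2, 86.4]
ee_rot: [-3.141, -0.002, 0.295]
wrist_force: [-1.7, 4.3, 9.9]
finger_gap: 20.8
grip_force: 81.0
t 10.22 pos [533.6  -5.2  86.4] rot [-3.141e+00 -2.400e-03  2.948e-01] shift [-0.037  0.375 -0.003] turn [-0.004 -0.017 -0.002] F [-1.7  4.3  9.9] gap 20.8 grip 81.0 q [-0.26 -0.07 -0.36  1.28  0.    2.59]
```

```bash
python3 -m pendant '[[0,0.2,0,0,0,0,1],[0,0.2,0,0,0,0,1],[0,0.2,-0.02,0,0,0,1],[0,0,0,0,0,0,1],[0,0,-0.5,0,0,0,1],[0,-0.3,-1,0,0,0,1],[-0.5,-0.5,-1,0,0,0,1],[-1,0,-1,0,0,0,1],[-1,0,-1,0,0,0,1],[-1,0,-1,0,0,0,1],[-0.5,0,-0.5,0,0,0,1],[0,0,0,0,0,0,1]]';python3 - <<'E'
from h import *
cam("wrist","w3");go([515.4,50.7,86.5],0.295)
E
```

```text
time_s: 11.72
eef_pos: [416.4, -35.2, 266.5]
ee_rot: [3.14, -0.002, 0.293]
wrist_force: [0.2, -0.4, -2.4]
finger_gap: 21.3
grip_force: 79.3
t 11.78 pos [416.5 -34.9 265.3] rot [ 3.141e+00 -6.000e-04  2.936e-01] shift [ 3.977 -1.782  5.961] turn [ 0.005 -0.005 -0.01 ] F [ 0.7  0.6 -3.1] gap 21.1 grip 79.3 q [-0.4  -0.45 -0.35  1.67 -0.    2.45]
```

View pics/w3.png

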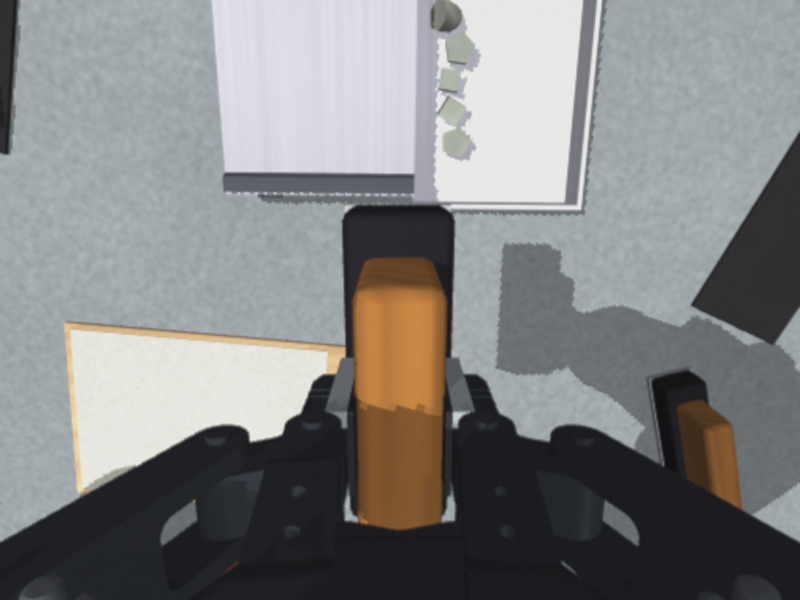

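All five chips lie in the tray along the plate's end, at (446,14) to (456,143), and the plate is clean. Next I carry the scraper back to its mat.

```bash
python3 -m pendant '[[0,0.3,0,0,0,0.77,1],[0,0.5,0,0,0,0.77,1],[0,1,0,0,0,0.77,1],[0.4,1,0,0,0,0.77,1],[0.6,1,0,0,0,0,1],[0.6,1,0,0,0,0,1],[0.6,1,0.3,0,0,0,1],[0.6,1,0.7,0,0,0,1],[0.6,1,0.8,0,0,0,1],[0.5,0.8,1,0,0,0,1],[0.2,0.3,1,0,0,0,1],[0,0,0,0,0,0,1]]';python3 - <<'E'
from h import *
go([510.3,-326.9,50.5],-0.136)
E
```

```text
time_s: 13.28
eef_pos: [519.0, -313.2, 146.5]
ee_rot: [-3.137, 0.006, -0.136]
wrist_force: [-0.8, 0.1, -2.4]
finger_gap: 20.7
grip_force: 78.9
t 13.28 pos [ 519.  -313.2  146.5] rot [-3.1371  0.0062 -0.1359] shift [-0.206  0.506  3.198] turn [-0.032  0.044  0.   ] F [-0.8  0.1 -2.4] gap 20.7 grip 78.9 q [-0.76  0.14 -0.04  1.41  0.    2.52]
```

```bash
python3 -m pendant '[[-0.2,0.5,0.5,0,0,0,1],[0,0,1,0,0,0,1],[0,0,0.8,0,0,0,1],[0,0,0.5,0,0,0,1],[0,0,0.2,0,0,0,1],[0,0,0,0,0,0,1]]';python3 - <<'E'
from h import *
go([510.3,-326.9,50.5],-0.136)
E
```

```text
time_s: 14.02
eef_pos: [512.4, -328.8, 61.8]
ee_rot: [3.141, -0.0, -0.136]
wrist_force: [0.5, -0.2, -2.0]
finger_gap: 20.8
grip_force: 79.1
t 14.03 pos [ 512.4 -328.8   61.8] rot [ 3.1412e+00 -4.0000e-04 -1.3550e-01] shift [-0.079 -0.054  0.378] turn [ 0.003 -0.003  0.003] F [ 0.5 -0.2 -2. ] gap 20.8 grip 79.1 q [-0.78  0.17 -0.15  1.25 -0.    2.49]
```

```bash
python3 -m pendant '[[-0.07,-0.05,0.2,0,0,0,1],[0,0,0.12,0,0,0,1],[0,0,0.05,0,0,0,1],[0,0,0,0,0,0,1]]';python3 - <<'E'
from h import *
go([510.3,-326.9,50.5],-0.136)
E
```

```text
time_s: 14.52
eef_pos: [510.5, -326.9, 50.6]
ee_rot: [3.141, -0.0, -0.136]
wrist_force: [-1.8, 2.2, 1.1]
finger_gap: 20.8
grip_force: 79.4
t 14.53 pos [ 510.5 -326.9   50.6] rot [ 3.1414e+00 -2.0000e-04 -1.3560e-01] shift [-0.007 -0.001  0.004] turn [ 0.002 -0.001  0.003] F [-1.8  2.2  1.1] gap 20.8 grip 79.4 q [-0.79  0.18 -0.17  1.22 -0.    2.49]
```

```bash
python3 -m pendant '[[0,0,0.02,0,0,0,-1],[0,0,0,0,0,0,-1],[0,0,0,0,0,0,-1],[0,0,0,0,0,0,-1],[0,0,0,0,0,0,-1],[0,0,-0.5,0,0,0,-1],[0,0,-1,0,0,0,-1],[0,0,-1,0,0,0,-1],[-0.5,0,-1,0,0,0,-1],[-1,0,-1,0,0,0,-1],[-1,0,-1,0,0,0,-1],[0,0,0,0,0,0,-1]]';python3 - <<'E'
from h import *
cam("wrist","w4");go([430,300,260],0.2)
E
```

```text
time_s: 16.02
eef_pos: [436.0, -317.8, 218.9]
ee_rot: [3.138, -0.004, -0.137]
wrist_force: [0.0, -0.9, 0.6]
finger_gap: 85.6
grip_force: 0.0
t 16.07 pos [ 436.3 -317.5  217. ] rot [ 3.1391e+00 -2.9000e-03 -1.3650e-01] shift [ -3.006 -20.358  -1.494] turn [ 0.021 -0.017 -2.41 ] F [ 0.6 -0.9  0.4] gap 85.4 grip 0.0 q [-0.87 -0.09 -0.14  1.52  0.    2.41]
```

View pics/w4.png

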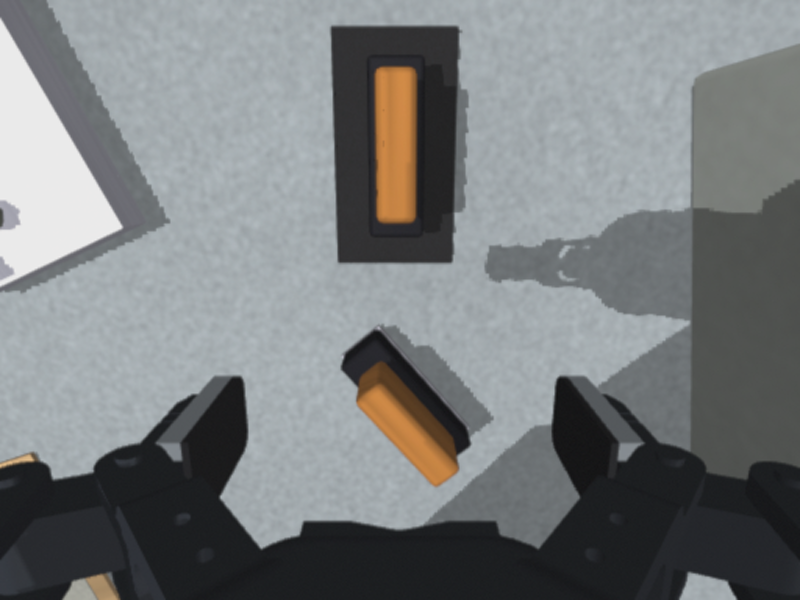

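The scraper stands upright, centred on its mat: mat (332–458, 27–262), base (368–424, 56–236). Now I go to the cover, turning the tool about half a turn so joint 6 stays in range.

```bash
python3 -m pendant '[[-0.14,-0.99,-0.5,0,0,-1,-1],[0,-1,-0.5,0,0,-1,-1],[0.14,-0.99,-0.5,0,0,-1,-1],[0.28,-0.96,0,0,0,-1,-1],[0.41,-0.91,0,0,0,-1,-1],[0.53,-0.85,0,0,0,-1,-1],[0.64,-0.77,0,0,0,-1,-1],[0.74,-0.67,0,0,0,-1,-1],[0.83,-0.56,0,0,0,-1,-1],[0.9,-0.44,0,0,0,-1,-1],[0.95,-0.31,0,0,0,-1,-1],[0.98,-0.17,0,0,0,-1,-1]]' 
python3 -m pendant '[[1,-0.03,0,0,0,-1,-1],[0.99,0.1,0,0,0,-1,-1],[0.97,0.24,0,0,0,-1,-1],[0.93,0.37,0,0,0,-1,-1],[0.87,0.5,0,0,0,-1,-1],[0.79,0.62,0,0,0,-1,-1],[0.69,0.72,0,0,0,-1,-1],[0.59,0.81,0,0,0,-1,-1],[-0.4,1,0,0,0,-1,-1],[-0.6,1,0,0,0,-1,-1],[-0.6,1,0,0,0,-1,-1],[0,0,0,0,0,-1,-1]]';python3 - <<'E'
from h import *
go([528,358,265],3.43)
E
```

```text
time_s: 17.58
eef_pos: [434.8, 44.5, 259.0]
ee_rot: [-3.141, -0.0, 1.545]
wrist_force: [0.1, 0.4, -0.3]
finger_gap: 85.5
grip_force: 0.0
time_s: 19.08
eef_pos: [509.7, 353.6, 256.8]
ee_rot: [-3.141, -0.003, -3.062]
wrist_force: [-0.8, -0.6, -0.3]
finger_gap: 85.9
grip_force: 0.0
t 19.07 pos [509.7 353.6 256.8] rot [-3.1407 -0.0033 -3.0621] shift [-0.618  0.098 -0.277] turn [-0.004 -0.024 -1.497] F [-0.8 -0.6 -0.3] gap 85.9 grip 0.0 q [0.4  0.18 0.21 1.61 0.   0.32]
```

```bash
python3 -m pendant '[[-0.3,0.05,-0.3,0,0,-0.75,-1],[-0.3,0,0,0,0,-0.75,-1],[0,0,0,0,0,0,-1],[0,0,0,0,0,0,-1]]';python3 - <<'E'
from h import *
cam("wrist","w5");go([528,358,265],3.43)
E
```

```text
time_s: 19.58
eef_pos: [526.4, 356.0, 267.9]
ee_rot: [-3.141, -0.001, -2.86]
wrist_force: [0.8, 0.2, -0.1]
finger_gap: 85.4
grip_force: 0.0
t 19.62 pos [526.4 355.9 268.2] rot [-3.1415e+00 -9.0000e-04 -2.8599e+00] shift [-0.071  0.052  0.105] turn [-0.001 -0.006 -0.048] F [ 0.2 -0.4 -0.8] gap 85.4 grip 0.0 q [ 0.39  0.23  0.28  1.63 -0.    0.11]
```

View pics/w5.png

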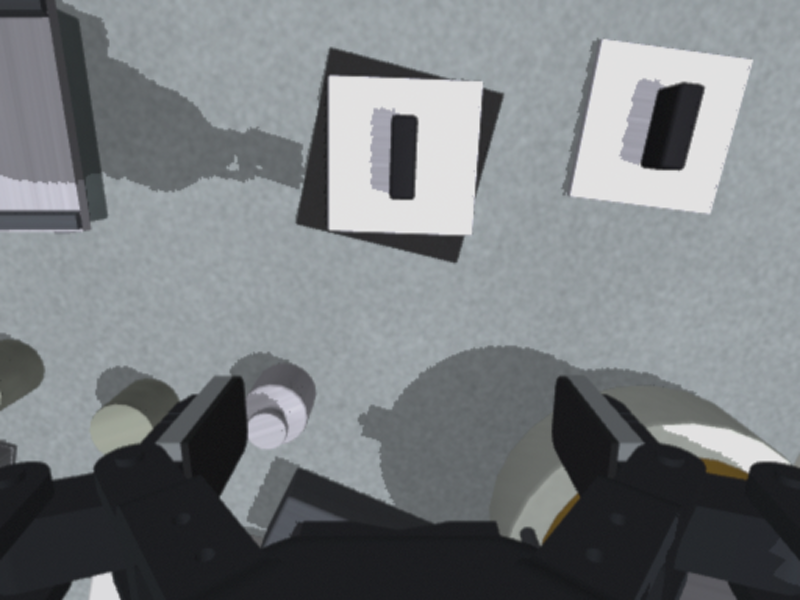

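The wrist view shows the cover on its mat: plate corners (328,75), (483,80), (472,236), (327,231), and handle top (392,115), (417,116), (413,199), (388,198).

```bash
python3 - <<'E'
from h import *
f=load("w5")
def rect(ps,z):
    P=np.array([ray(f,p,z) for p in ps]);c=P.mean(0);d=(P[0]+P[1]-P[2]-P[3])/2
    print(c.round(1),"len",np.linalg.norm(d).round(1),"wid",np.linalg.norm((P[1]+P[2]-P[0]-P[3])/2).round(1),"yaw",np.arctan2(d[1],d[0]).round(3));return c
rect([(328,75),(483,80),(472,236),(327,231)],12)
g=rect([(391,114),(418,115),(413,200),(388,199)],46)
go([g[0],g[1],35],-2.86)
E
```

```text
[459.1 339.3] len 110.9 wid 110.7 yaw -2.899
[459.1 339.1] len 55.2 wid 17.5 yaw -2.908
t 19.62 pos [526.4 355.9 268.2] rot [-3.1415e+00 -9.0000e-04 -2.8599e+00] shift [2.303 0.084 7.774] turn [-0.001 -0.006  0.   ] F [ 0.2 -0.4 -0.8] gap 85.4 grip 0.0 q [ 0.39  0.23  0.28  1.63 -0.    0.11]
```

```bash
python3 -m pendant '[[0,0,0,0,0,0.31,-1],[0.7,0,0.6,0,0,0,-1],[0.9,0,0.8,0,0,0,-1],[0.71,0,0.9,0,0,0,-1],[0,0,0.9,0,0,0,-1],[0,0,0.9,0,0,0,-1],[0,0,0.9,0,0,0,-1],[0,0,0.8,0,0,0,-1],[0,0,0.5,0,0,0,-1],[0,0,0,0,0,0,-1]]';python3 - <<'E'
from h import *
go([459.1,339.2,25.5],-2.903)
E
```

```text
time_s: 20.88
eef_pos: [458.7, 339.0, 78.8]
ee_rot: [-3.141, -0.002, -2.902]
wrist_force: [0.1, -0.3, -0.0]
finger_gap: 85.5
grip_force: 0.0
t 20.88 pos [458.7 339.   78.8] rot [-3.1412e+00 -1.7000e-03 -2.9021e+00] shift [-0.017  0.003  1.776] turn [-0.003 -0.012  0.006] F [ 0.1 -0.3 -0. ] gap 85.5 grip 0.0 q [ 0.41  0.05 -0.25  1.27 -0.    0.17]
```

```bash
python3 -m pendant '[[0,0,0.7,0,0,0,-1],[0,0,0.6,0,0,0,-1],[0,0,0.4,0,0,0,-1],[0,0,0,0,0,0,1],[0,0,0,0,0,0,1],[0,0,0,0,0,0,1],[0,0,0,0,0,0,1],[0,0,0,0,0,0,1],[0,0,0,0,0,0,1]]' 80;python3 - <<'E'
from h import *
go([459.1,339.2,25.5],-2.903)
E
```

```text
time_s: 22.0
eef_pos: [460.1, 339.4, 29.5]
ee_rot: [-3.141, 0.001, -2.902]
wrist_force: [-0.5, -0.2, 5.7]
finger_gap: 16.7
grip_force: 80.5
t 22.0 pos [460.1 339.4  29.5] rot [-3.1415e+00  1.3000e-03 -2.9017e+00] shift [0.033 0.001 0.133] turn [-0.001  0.009  0.009] F [-0.5 -0.2  5.7] gap 16.7 grip 80.5 q [ 0.41  0.09 -0.3   1.18 -0.    0.17]
```

```bash
python3 -m pendant '[[0,0,-0.4,0,0,0,1],[0,0,-1,0,0,0,1],[0,0,-1,0,0,-0.39,1],[0,-0.5,-1,0,0,0,1],[0.1,-1,0,0,0,0,1],[0.1,-1,0,0,0,0,1],[0.1,-1,0,0,0,0,1],[0.1,-1,0,0,0,0,1],[0.1,-1,0,0,0,0,1],[0.1,-1,0,0,0,0,1],[0.1,-1,0,0,0,0,1],[0.1,-1,0,0,0,0,1]]';python3 -m pendant '[[0.19,-0.8,0,0,0,0,1],[0,-0.44,0,0,0,0,1],[0,0,0,0,0,0,1],[0,0,0,0,0,0,1]]';python3 - <<'E'
from h import *
cam("wrist","w6");go([516.4,51,65.5],.295-np.pi)
E
```

```text
time_s: 23.5
eef_pos: [510.4, 87.4, 130.9]
ee_rot: [3.141, -0.0, -2.847]
wrist_force: [-0.6, 0.1, -1.8]
finger_gap: 16.4
grip_force: 79.5
time_s: 24.0
eef_pos: [515.7, 51.8, 130.7]
ee_rot: [3.141, -0.0, -2.847]
wrist_force: [0.2, -0.0, -2.4]
finger_gap: 17.0
grip_force: 79.3
t 24.05 pos [515.7  51.9 130.7] rot [ 3.1413e+00 -1.0000e-04 -2.8463e+00] shift [-0.014 -0.035  2.172] turn [ 0.002 -0.001  0.002] F [-0.6 -0.1 -2.4] gap 16.6 grip 79.3 q [-0.15 -0.14 -0.34  1.37  0.   -0.45]
```

View pics/w6.png

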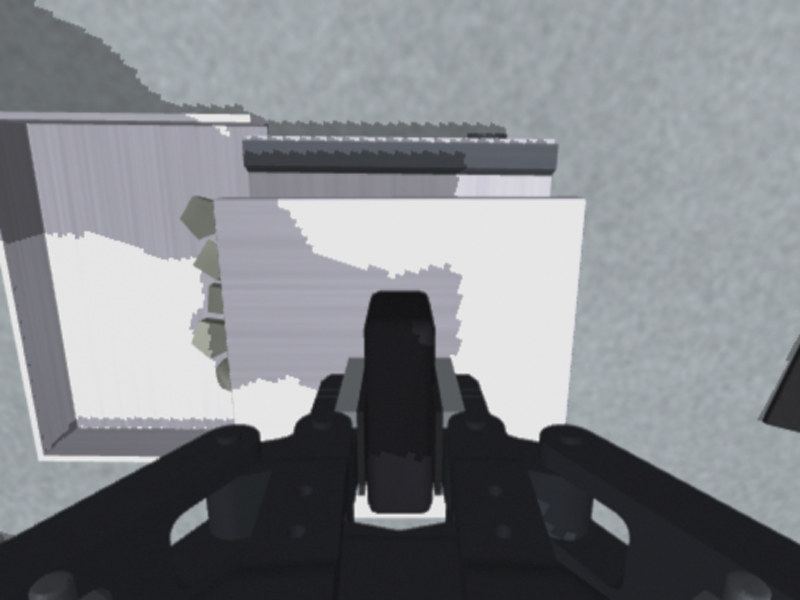

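```bash
python3 - <<'E'
from h import *
f=load("w6");y=.295;X=np.array([np.cos(y),np.sin(y)]);Y=np.array([-X[1],X[0]]);r=lambda u,v,z:np.array([ray(f,(u,v),z)@X,ray(f,(u,v),z)@Y])
c=np.array([515.4,50.7]);print("c",c@X,c@Y)
print("tcp",f['cam_to_world'] is not None, np.array([515.7,51.9])@X,np.array([515.7,51.9])@Y)
a,b=r(250,171,40),r(552,173,40);print("rail foot",a,b,"-> cx",a[0]+61,b[0]+61)
a,b=r(250,185,40),r(551,187,40);print("ends",a,b,"mid",(a+b)[1]/2,"len",b[1]-a[1])
a,b=r(213,197,105.2),r(585,197,105.2);print("cover bottom edge",a,b,"cx",a[0]+55,"mid y",(a+b)[1]/2,"len",b[1]-a[1])
a,b=r(215,200,113.2),r(584,200,113.2);print("cover top edge",a,b,"cx",a[0]+55,"mid y",(a+b)[1]/2,b[1]-a[1])
E
```

```text
c 507.87633455351926 -101.33745013805006
tcp True 508.512263016364 -100.27650952230195
rail foot [ 446.03715028 -164.09480294] [446.89557948 -34.50219518] -> cx 507.03715027968605 507.8955794829059
ends [ 451.8990613  -164.53976387] [452.77170759 -34.48088838] mid -99.51032612362809 len 130.0588754875784
cover bottom edge [ 452.85987497 -157.67445975] [452.88675652 -42.71295681] cx 507.85987497352585 mid y -100.19370828064865 len 114.96150294683851
cover top edge [ 453.22027427 -154.30742892] [453.2461114  -45.78912364] cx 508.2202742671582 mid y -100.04827628000339 108.51830527149788
```

The cover hangs over the plate's centre: rail foot line (250,171)–(552,173), cover edge at row 198. It is within 1 mm, so I lower it straight down.

```bash
python3 -m pendant '[[0,0,0.5,0,0,0,1],[0,0,0.6,0,0,0,1],[0,0,0.5,0,0,0,1],[0,0,0.25,0,0,0,1],[0,0,0.1,0,0,0,1],[0,0,0.1,0,0,0,1],[0,0,0,0,0,0,1]]';python3 - <<'E'
from h import *
go([515.4,51.5,65.5],.294-np.pi)
E
```

```text
time_s: 24.92
eef_pos: [516.0, 51.0, 69.4]
ee_rot: [-3.141, 0.0, -2.847]
wrist_force: [0.3, 0.6, -1.8]
finger_gap: 16.8
grip_force: 79.4
t 24.93 pos [516.   51.   69.4] rot [-3.1414e+00  3.0000e-04 -2.8472e+00] shift [0.015 0.023 0.129] turn [-0.002  0.002  0.002] F [ 0.3  0.6 -1.8] gap 16.8 grip 79.4 q [-0.15 -0.11 -0.42  1.25 -0.   -0.45]
```

```bash
python3 -m pendant '[[0,0,0.06,0,0,0,1],[0,0,0.05,0,0,0,1],[0,0,0.02,0,0,0,1],[0,0,0,0,0,0,1]]'; python3 -m pendant '[[0,0,0.03,0,0,0,1],[0,0,0,0,0,0,1]]'
```

```text
time_s: 25.42
eef_pos: [515.9, 51.0, 65.5]
ee_rot: [-3.141, 0.0, -2.847]
wrist_force: [-1.9, 0.3, 0.4]
finger_gap: 16.2
grip_force: 79.9
time_s: 25.68
eef_pos: [515.9, 51.0, 65.5]
ee_rot: [-3.141, 0.0, -2.847]
wrist_force: [-6.3, -0.0, 10.2]
finger_gap: 16.6
grip_force: 81.2
```

```bash
python3 -m pendant '[[0,0,0.05,0,0,0,1],[0,0,0,0,0,0,1],[0,0,0,0,0,0,1]]'; python3 -m pendant '[[0,0,-0.05,0,0,0,1],[0,0,-0.03,0,0,0,1],[0,0,0,0,0,0,1]]'
```

```text
time_s: 26.05
eef_pos: [515.9, 51.0, 65.4]
ee_rot: [-3.141, 0.0, -2.847]
wrist_force: [-13.2, 0.7, 23.1]
finger_gap: 16.7
grip_force: 83.1
time_s: 26.42
eef_pos: [516.0, 51.0, 65.5]
ee_rot: [-3.141, 0.0, -2.847]
wrist_force: [-1.8, 0.5, 3.7]
finger_gap: 16.4
grip_force: 80.3
```

Pressed to 23 N and unloaded. Release, retreat, and check.

```bash
python3 -m pendant '[[0,0,0,0,0,0,-1],[0,0,0,0,0,0,-1],[0,0,0,0,0,0,-1],[0,0,0,0,0,0,-1],[0,0,0,0,0,0,-1],[0,0,-0.5,0,0,0,-1],[0,0,-1,0,0,0,-1],[0,0,-1,0,0,0,-1],[-0.5,0,-1,0,0,0,-1],[-1,0,-1,0,0,0,-1],[-1,0,-1,0,0,0,-1],[0,0,0,0,0,0,-1]]';python3 - <<'E'
from h import *
cam("wrist","w7");t=cam("scene","s7");go([0,0,0],0)
E
```

```text
time_s: 27.92
eef_pos: [589.9, 73.0, 233.4]
ee_rot: [-3.14, 0.004, -2.847]
wrist_force: [-0.4, 0.5, -1.3]
finger_gap: 85.5
grip_force: 0.0
t 28.02 pos [587.4  72.8 230.5] rot [-3.1415e+00 -2.0000e-04 -2.8470e+00] shift [19.44   3.364  7.685] turn [ 2.000e-03 -1.000e-03 -2.039e+01] F [ 0.6 -0.3 -1.3] gap 85.5 grip 0.0 q [-0.1   0.08  0.05  1.55 -0.   -0.39]
```

View pics/w7.png

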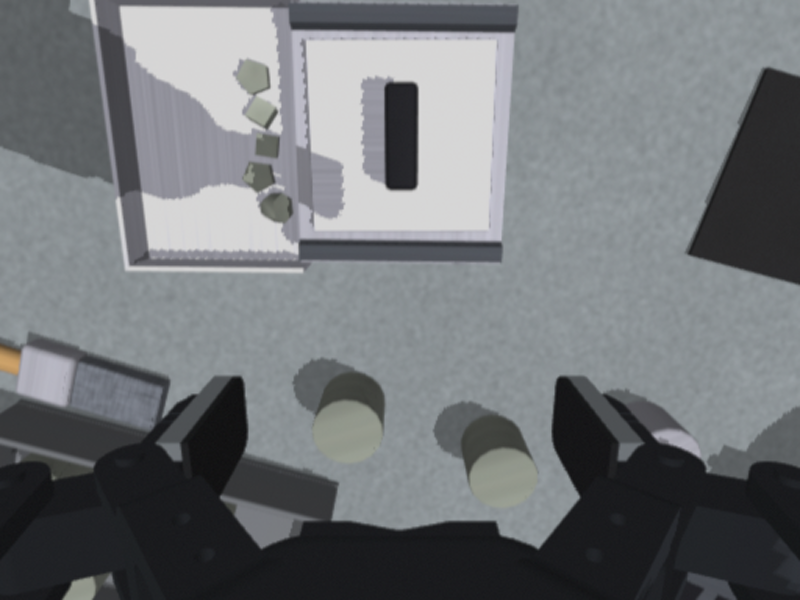

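View pics/s7.png

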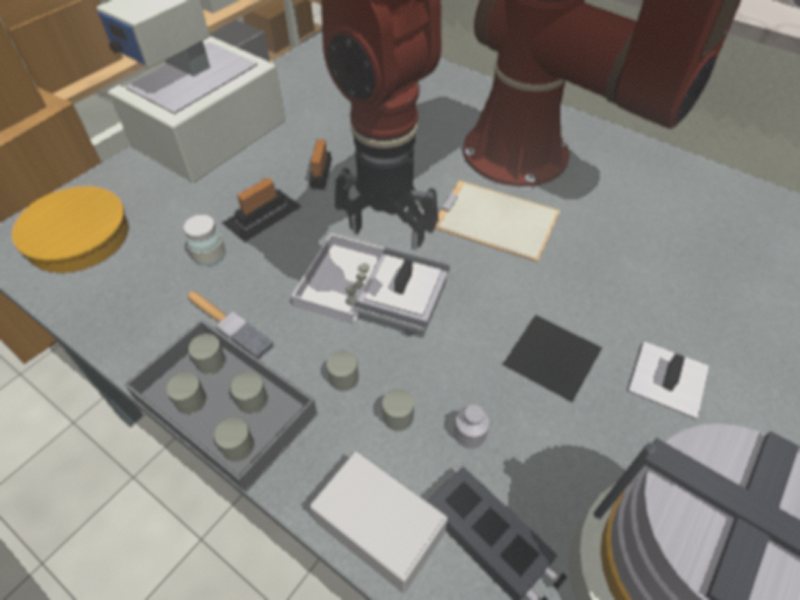

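The cover sits level and centred between the rails, at (305–497, 39–231) with even margins. All five chips are in the tray, the scraper stands on its mat, and everything else is where it was.

```bash
python3 -c "
from plant import *
print(hand_in())"
```

```text
the job is handed in; nothing more can be done
None
```

The job is handed in after about 28 s of the 67 s allowed: all five chips are in the catch tray, the scraper stands back on the middle of its mat, and the cover is set down and pressed flat in the middle of the test plate.

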